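Lock the juice press beam with its ball-lock pin

ROBOT

A 7-joint arm with a two-finger parallel gripper is mounted at the origin on the work surface. World frame = base frame: x ahead of the robot, y to its left, z up, the work surface at z = 0. Lengths are in m, angles in rad, forces in N, time in s.
With the tool pointing down it reaches from about 0.4 to 0.85 m from the base axis. Payload 4.5 kg.
Tool frame: the origin (TCP) lies at the very end of the fingers, on their centre line; the grasp point (between the pads) lies 19 mm behind it (r.grip_point_offset is the distance from the TCP to the grasp point, in m); z points along the fingers, y is the line along which they close (so a half turn about z gives the same grasp; the last joint's range is limited). The gripper opens to 88 mm and grips with 3 to 60 N. Pads are 18 mm wide; open, the fingers measure 123 mm over their backs; the gripper's body (75 mm by 187 mm) begins 45 mm behind the grasp point.
Start: joints at [0.034, 0.689, -0.195, 1.565, 0.157, 0.902, -0.215], TCP at [0.625, 0, 0.239] pointing down, gripper open.
Joint ranges: [-3.01, 3.01], [-0.46, 2.08], [-1.47, 1.51], [0.13, 2.56], [-1, 4.14], [0.04, 2.09], [-2.66, 2.66]. Speed limits (rad/s): [2.57, 2.57, 3.14, 3.14, 3.14, 3.14, 3.14].

INTERFACE

Orientations are given as a unit quaternion [x, y, z, w].
In Python, from plant import r gives the robot as it stands.
- The arm moves only by the tool carry_out, never from a script. Its argument "rows" is a list of rows, each a list of 3 entries, a list of its own where there are three numbers: the shift along the tool's x, y, z in cm, then the turn, a rotation vector about the tool's x, y, z in degrees, then the closure, from 0 (fully open) to 1 (shut). A call has 1 to 12 rows; each row is the pose to reach, as a shift and turn from the pose commanded when the call began, along the tool's axes at that moment; what a row does not reach only later rows make up. A row lasts 1/10 s, in which the tool goes at most 50 mm and 8.59 degrees, less where a joint would pass 70% of its speed; a pose out of reach is approached as far as the arm can. A call with a gripper value outside its range is refused whole. The fingers move at their own pace and stop on an object; "newtons" is the grip in N (left out, the last holds). Time passes only in rows, so rows that repeat a pose let the fingers close. It gives the time, the measured TCP pose, the force, the opening and the grip force at its end, in the units of the state.
- r.get_state(): the state, without advancing time (a new reading comes with each control period).
- r.snapshot(name): name is "scene" or "side" or "wrist"; returns a dict with "image" (420x560x3 uint8, red, green, blue), "fx", "fy", "cx", "cy" (pixels), "pose" (4x4, takes a point from camera to world coordinates). Camera axes: x right, y up, looking along -z (the intrinsics and any distortion apply to the point x, -y, -z); pixel columns grow to the right and rows downward; lengths in m; the calibration is good to about 2 mm. A picture is of the moment at which its call begins. There is no depth.
- r.finish_job(): hands the job in; it is judged then, once.
The state is a dict: "clock": time; "q": joint angles; "qd": joint speeds; "joint_torque": joint torques, N m; "tool_pos": TCP position; "eef_rot": TCP orientation; "contact_force": force on the tool from outside, world axes, zero at the start; "moment": the same for the moment, N m; "opening": opening from 0.0 (shut) to 1.0 (fully open); "finger_force": force on a finger pad.
Only numpy, scipy, OpenCV 4.12 (cv2) and the standard library are available. Lean on these libraries where they do the work, as an engineer would, in place of code of your own. Each camera call takes 0.05 s, during which the arm holds its last target. There are 200 camera calls.

TASK

Swing the juice press's raised green beam fully down between the clevis cheeks, then take the ball-lock pin from its blue cradle and, keeping its red button pressed in, slide it through the aligned holes from the front until its collar meets the front cheek. Let go so that the balls lock behind the far cheek, then take hold of the pin again without pressing the button and pull back on it firmly (about 10 N) for a moment to check that it holds, and let go. Do not drop the pin or disturb the things standing about.

Things in the scene. Friction and masses are not known exactly. Their poses are not given: they have to be found in the camera images.
- press: Juice press fixed to the bench: steel base plate 180 (x) by 300 (y) by 15 mm, slatted basket in the middle (top 114 mm high), two green posts. Origin: centre of the underside; z up; its front looks to its own -x, towards the robot, where the pin goes in (sliding towards the press's +x).
- beam_hinge (a point): The beam's hinge, at (0, 105, 140) mm in the press, hinge axis along the press's x; the beam runs from here to the press's -y.
- press_hole (a point): Mouth of the hole in the clevis's front cheek, on its outer face, at (-24, -105, 140) mm in the press; x axis = direction in which the pin goes in, z up. Two steel cheeks, each 12 mm thick, 45 mm wide, 116 to 164 mm above the bench, 24 mm apart; far cheek's outer face 48 mm along x. Plain round 18 mm holes, 1 mm chamfers.
- beam (a joint): Angle of the beam, rad: 0 = fully down on its stop, level, holes aligned with the cheeks'; grows as the free end rises. Starts between 0.3 and 0.6. A stiff hinge: it stays where it is left; pushing it down at the rubber pad takes about 2 to 8 N, against the stop it goes rigid.
- beam_pad (a point): Centre of the top of the black rubber pad (40 by 70 mm) on the beam, 140 mm from the hinge towards the free end and 19 mm above the beam's middle line: the place to push down. The beam is 50 mm wide, 36 mm high, and ends 235 mm from the hinge in a steel tongue 18 mm thick.
- beam_hole (a point): Front mouth of the 18 mm hole through the beam's tongue, 210 mm from the hinge.
- cradle: Blue plastic rest fixed to the bench, plate 110 by 90 by 12 mm with two V-notched posts that carry the pin level, its axis 60 mm above the bench. Origin: centre of the underside, below the pin's shoulder; x = the pin's axis, towards the nose.
- pin: Ball-lock pin, about 0.2 kg, 134 mm long. Origin on its axis at the shoulder (the collar's face that meets the cheek); x along the axis towards the nose. Shank 16 mm diameter, x = 0 to 63 mm; nose tapering to 9 mm at x = 72. Collar 28 mm diameter, x = -6 to 0.
- pin_flange (a point): Middle of the pin's aluminium disc flange, 68 mm diameter, 8 mm thick, at pin x = -44 mm. Behind it (-x) a red button disc, 56 mm diameter. Take the pin from above with one finger on the button's face and one on the flange's shank side, fingertips just over the neck: squeezing with 25 N or more presses the button fully.
- pin_neck (a point): Middle of the pin's neck, 18 mm diameter, 34 mm long (pin x = -40 to -6 mm), between flange and collar, at pin x = -23 mm. Gripping across the neck holds the pin and leaves the button free.
- pin_button (a joint): Travel of the red button, m: 0 = out (sprung; balls out, locked), 0.006 = pressed fully (balls flush). Takes 4 N to start and about 9 N to press fully. Its face is at pin x = -62 mm when out, -56 mm when pressed.
- pin_ball_l: One of two brass locking balls, on the pin's +y side, from x = 52 to 58 mm of the pin; origin at its outer end, 12 mm off the axis when out, 7.5 mm when the button is pressed. With balls out the pin passes no hole. With collar on the front cheek the balls stand 4 mm beyond the far cheek's outer face, so the locked pin has 4 mm of end play.
- pin_ball_r: The other ball, on the pin's -y side.
- bottle_a: Bottle of orange juice with black cap, 56 mm diameter, 170 mm high; origin under its centre. Leave alone.
- bottle_b: Another such bottle. Leave alone.
- jar: Amber jar with purple lid, 90 mm diameter, 120 mm high. Leave alone.
- beaker: Glass beaker, 70 mm diameter, 90 mm high. Leave alone.
- spoon: Spoon lying on the bench. Leave alone.
- carton: White sample carton 60 by 70 by 50 mm. Leave alone.

How it is judged:
On the way, in this order (a step that is already met when the one before it is completed fails the run):
1. the beam is fully down on its stop (within 0.03 rad) (value of joint beam below 0.03 rad), for 0.2 s.
2. the pin is through both cheeks and the beam, collar within 6 mm of the front cheek, button out, beam down, and the fingers are off the pin (x of pin in the frame of press_hole between -0.006 and 0.003 m and y of pin in the frame of press_hole between -0.005 and 0.005 m and z of pin in the frame of press_hole between -0.005 and 0.005 m and angle between the x axis of pin and the x axis of press, either way round below 0.1 rad and value of joint pin_button below 0.0012 m and value of joint beam below 0.03 rad and contact force between the fingers and pin below 0.1 N), for 0.2 s.
3. with the button out, the pin is pulled back so that a locking ball bears on the far cheek with 1.5 N or more (x of pin in the frame of press_hole between -0.006 and 0.003 m and y of pin in the frame of press_hole between -0.005 and 0.005 m and z of pin in the frame of press_hole between -0.005 and 0.005 m and angle between the x axis of pin and the x axis of press, either way round below 0.1 rad and value of joint pin_button below 0.0012 m and value of joint beam below 0.03 rad and contact force between any of pin_ball_l, pin_ball_r and press above 1.5 N), for 0.1 s.
At the end, for the whole second after the job is handed in: The beam is down (under 0.03 rad), the pin sits through all the holes with its collar within 6 mm of the front cheek, within 5 mm of the hole's axis and 0.1 rad of its direction, the button is out (under 1.2 mm), the pin is released and at rest (all of step 2 and linear speed of pin below 0.02 m/s); the robot touches nothing.
It fails at once if the pin is dropped on the bench (height (world z) of pin below 0.04 m).
It fails at once if a bystander is moved by more than 30 mm (distance of any of bottle_a, bottle_b, jar, beaker, spoon, carton from where it was at the start of the episode above 0.03 m).
It fails at once if a bottle, the jar or the beaker is tipped over (angle between any of bottle_a, bottle_b, jar, beaker's own z axis and vertical above 0.6 rad).
It also fails if it takes over 72 s, if anything falls off the work surface, if the arm or the gripper's body presses on something with over 40 N, if the wrist force passes 120 N, or if a joint passes its speed limit or range.

## Working session

There is one attempt and no reset: what is moved stays moved. The work goes in short steps, Python scripts to look and compute and a tool call to move; the robot and the scene stay as the last step left them, time stands still between calls to the robot, and variables do not carry over. Pictures are saved under pics/ and viewed, at most 13 in all, crops included, and the job is handed in when it is done.

Besides the shell and the picture viewer there is one more tool, called after ">>>" in YAML: its name, and indented under it one key for each argument. carry_out: Moves the arm, as the interface text tells. Its arguments: {"type":"object","properties":{"rows":{"type":"array"},"newtons":{"type":"number"}},"required":["rows"]}

```bash
mkdir -p pics
cat > h.py <<'E'
import numpy as np, cv2
from plant import r
def snap(n,f):
    s=r.snapshot(n); cv2.imwrite(f'pics/{f}.png',s['image'][:,:,::-1]); np.save(f'pics/{f}.npy',s,allow_pickle=True); return s
def load(f): return np.load(f'pics/{f}.npy',allow_pickle=True).item()
def ray(s,u,v):
    P=np.array(s['pose']); d=P[:3,:3]@np.array([(u-s['cx'])/s['fx'],-(v-s['cy'])/s['fy'],-1]); return P[:3,3],d/np.linalg.norm(d)
def plane(s,u,v,z):
    o,d=ray(s,u,v); return o+d*(z-o[2])/d[2]
def tri(a,b):
    (o1,d1),(o2,d2)=ray(*a),ray(*b)
    t=np.linalg.lstsq(np.c_[d1,-d2],o2-o1,rcond=None)[0]; p,q=o1+t[0]*d1,o2+t[1]*d2
    return (p+q)/2,np.linalg.norm(p-q)
def proj(s,p):
    P=np.array(s['pose']); c=P[:3,:3].T@(np.array(p)-P[:3,3]); return s['cx']-s['fx']*c[0]/c[2], s['cy']+s['fy']*c[1]/c[2]
E
python3 - <<'E'
from h import *
for n in('scene','side','wrist'):
    s=snap(n,n+'0'); print({k:(np.round(v,3).tolist() if k=='pose' else v) for k,v in s.items() if k!='image'})
a=[cv2.imread(f'pics/{n}0.png') for n in('scene','side')]
print(r.get_state())
E
```

```text
{'fx': 438.2357089703328, 'fy': 438.2357089703328, 'cx': 276.8148035215226, 'cy': 211.56722080074843, 'pose': [[-0.514, -0.648, 0.562, 1.279], [0.858, -0.387, 0.338, 0.472], [-0.001, 0.656, 0.755, 1.091], [0.0, 0.0, 0.0, 1.0]]}
{'fx': 527.9443598852495, 'fy': 527.9443598852495, 'cx': 279.43557277102207, 'cy': 203.08499938054115, 'pose': [[0.999, 0.023, -0.027, 0.541], [-0.035, 0.478, -0.878, -0.988], [-0.007, 0.878, 0.479, 0.68], [0.0, 0.0, 0.0, 1.0]]}
{'fx': 308.253188159307, 'fy': 308.253188159307, 'cx': 275.0221290083331, 'cy': 212.16083584049295, 'pose': [[1.0, -0.002, 0.002, 0.624], [0.001, 0.949, 0.315, 0.082], [-0.002, -0.315, 0.949, 0.383], [0.0, 0.0, 0.0, 1.0]]}
{'clock': 0.15, 'q': array([ 0.03377236,  0.68977247, -0.19454498,  1.56605319,  0.15729369,
        0.90247635, -0.21510468]), 'qd': array([-3.40281468e-04, -3.96146696e-03,  7.73652759e-04, -3.80937921e-03,
       -8.81465220e-06, -1.86305099e-04, -7.62010700e-04]), 'joint_torque': array([-1.46674727e-03, -5.27863634e+01, -1.26819178e+00, -1.53587687e+01,
       -5.24473807e-02,  3.92338901e-03,  1.12435155e-04]), 'tool_pos': array([ 6.24551644e-01, -4.53325747e-06,  2.38120313e-01]), 'eef_rot': array([ 7.07074247e-01,  7.07139006e-01, -4.93573171e-04, -4.38343871e-04]), 'contact_force': array([ 0.4438994 , -0.60538062,  0.6344069 ]), 'moment': array([-0.02810441,  0.05683468,  0.05858813]), 'finger_force': 0.0, 'opening': 1.001670508725346}
```

View pics/scene0.png

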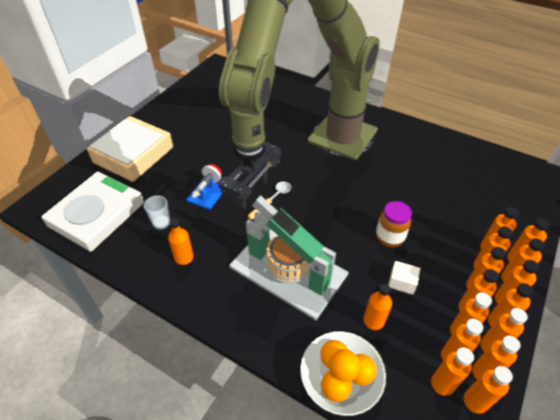

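View pics/side0.png

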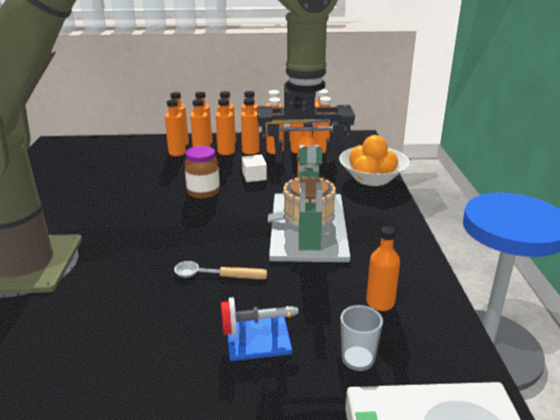

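Scene: press near (290,265), blue cradle with the pin at (205,190). Side: press plate (270–350,195–260), cradle (258,335), pin from the red button (227,318) to the nose (295,311). Next, enlarged crops.

Run:
```python
from h import *
a,b=load('scene0')['image'],load('side0')['image']
def c(i,x,y,w,h): return cv2.resize(i[y:y+h,x:x+w],(400,300),interpolation=cv2.INTER_CUBIC)
m=np.vstack([np.hstack([c(a,220,195,140,105+15),c(b,255,140,120,120)]),np.hstack([c(a,180,155,80,60),c(b,210,290,100,75)])])
cv2.imwrite('pics/m0.png',m[:,:,::-1])
```

```text
(no output)
```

View pics/m0.png

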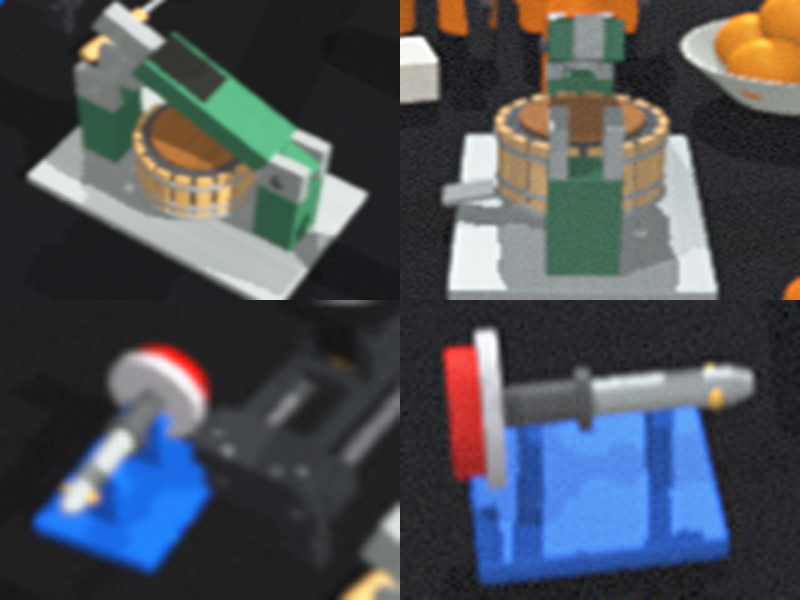

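Run:
```python
from h import *
a,b=load('scene0'),load('side0')
for s,n in((b,'side'),(a,'scene')):
    i=cv2.cvtColor(s['image'],cv2.COLOR_RGB2HSV)
    x0,y0,x1,y1=(262,185,358,262) if n=='side' else (225,195,352,318)
    m=np.zeros(i.shape[:2],np.uint8); q=i[y0:y1,x0:x1]
    m[y0:y1,x0:x1]=((q[...,2]>60)&((q[...,1]<60)|(abs(q[...,0].astype(int)-75)<15)))*255
    # convex hull of plate = largest comp
    c=max(cv2.findContours(cv2.morphologyEx(m,cv2.MORPH_OPEN,np.ones((3,3))),0,2)[0],key=cv2.contourArea)
    h=cv2.approxPolyDP(cv2.convexHull(c),2.5,True)[:,0]
    for p in h: print(n,p,np.round(plane(s,*p,.015),3),np.round(plane(s,*p,0),3))
for s,pts in((b,[(298,310.3),(256,314.5),(235,315.75)]),(a,[(193,195),(205.6,180),(210,172.6)])):
    for p in pts: print('pin',np.round(plane(s,*p,.06),4))
print(tri((b,298,310.3),(a,193,195)),tri((b,235,315.75),(a,210,172.6)))
# beam tongue tip top (raised)
```

```text
side [341 194] [0.748 0.275 0.015] [0.753 0.304 0.   ]
side [349 261] [ 0.722 -0.04   0.015] [ 0.727 -0.019  0.   ]
side [269 260] [ 0.548 -0.029  0.015] [ 0.548 -0.007  0.   ]
side [267 214] [0.546 0.175 0.015] [0.546 0.201 0.   ]
side [274 193] [0.567 0.29  0.015] [0.567 0.319 0.   ]
side [300 185] [0.641 0.335 0.015] [0.643 0.365 0.   ]
side [321 185] [0.7   0.332 0.015] [0.703 0.362 0.   ]
scene [259 195] [ 0.446 -0.099  0.015] [ 0.435 -0.107  0.   ]
scene [288 213] [0.465 0.025 0.015] [0.454 0.019 0.   ]
scene [333 250] [0.524 0.215 0.015] [0.513 0.212 0.   ]
scene [348 271] [0.569 0.286 0.015] [0.559 0.283 0.   ]
scene [319 317] [0.743 0.281 0.015] [0.735 0.278 0.   ]
scene [308 316] [0.755 0.254 0.015] [0.748 0.251 0.   ]
scene [229 267] [ 0.735 -0.019  0.015] [ 0.727 -0.026  0.   ]
scene [252 204] [ 0.492 -0.097  0.015] [ 0.481 -0.105  0.   ]
pin [ 0.5962 -0.2527  0.06  ]
pin [ 0.5212 -0.2608  0.06  ]
pin [ 0.4842 -0.2626  0.06  ]
pin [ 0.5901 -0.2574  0.06  ]
pin [ 0.5144 -0.2639  0.06  ]
pin [ 0.4784 -0.2725  0.06  ]
(array([ 0.59435832, -0.25527875,  0.06333698]), np.float64(0.0037573113270452907)) (array([ 0.4839017 , -0.26842583,  0.06564541]), np.float64(0.0018383054648680244))
```

>>> carry_out:
  rows:
    - [[0, 0, -5], [0, 0, 0], 1]
    - [[0, 0, -9.5], [0, 0, 0], 1]
    - [[4, 1, -9.5], [0, 0, 0], 1]
    - [[8, 2, -9.5], [0, 0, 0], 1]
    - [[11, 2.3, -9.5], [0, 0, 0], 1]
    - [[11, 2.3, -9.5], [0, 0, 0], 1]
    - [[11, 2.3, -9.5], [0, 0, 0], 1]

```text
clock: 0.85
tool_pos: [0.6476, 0.1105, 0.3332]
eef_rot: [0.707, 0.708, -0.001, -0.0]
contact_force: [-0.0, -1.0, -0.2]
opening: 0.387
finger_force: 0.0
```

Run:
```python
from h import *
b,w=snap('side','side1'),snap('wrist','wrist1')
i=np.hstack([cv2.resize(w['image'],(400,300)),cv2.resize(b['image'][60:260,230:390],(240,300))])
cv2.imwrite('pics/m1.png',i[:,:,::-1])
```

```text
(no output)
```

View pics/m1.png

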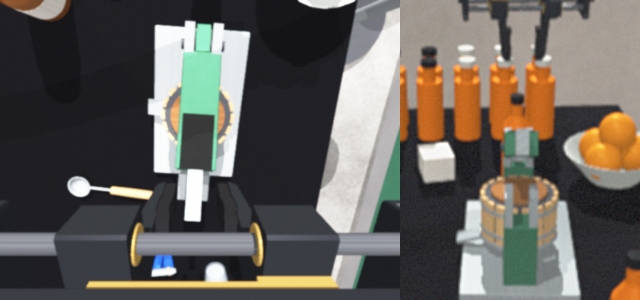

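The wrist view shows the beam's pad at about (197,142) in the montage (wrist pixel 276,199) and the plate corners clearly. The fingers are still closing.

Run:
```python
from h import *
w=load('wrist1'); k=1.4
for z in(.2,.22,.24): print('pad',z,np.round(plane(w,276,199,z),4))
# plate corners at z=.015
for p in((156,25),(250,31),(238,176),(154,174)): print(np.round(plane(w,p[0]*k,p[1]*k,.015),4))
R=lambda t:np.array([[np.cos(t),-np.sin(t)],[np.sin(t),np.cos(t)]])
for p in((.09,.15),(-.09,.15),(.09,-.15),(-.09,-.15)): print('pred',np.array([.65,.134])+R(-.068)@p)
```

```text
pad 0.2 [0.6478 0.1107 0.2   ]
pad 0.22 [0.6477 0.1164 0.22  ]
pad 0.24 [0.6477 0.1222 0.24  ]
[0.5712 0.2844 0.015 ]
[0.747  0.2744 0.015 ]
[ 0.7424 -0.0235  0.015 ]
[ 0.549  -0.0186  0.015 ]
pred [0.74998414 0.27753805]
pred [0.57040014 0.28976862]
pred [ 0.72959986 -0.02176862]
pred [ 0.55001586 -0.00953805]
```

>>> carry_out:
  rows:
    - [[0, 0, 2], [0, 0, 0], 1]
    - [[0, 0, 4], [0, 0, 0], 1]
    - [[0, 0, 6], [0, 0, 0], 1]
    - [[0, 0, 7], [0, 0, 0], 1]
    - [[0, 0, 8], [0, 0, 0], 1]
    - [[0, 0, 9], [0, 0, 0], 1]
    - [[0, 0, 10], [0, 0, 0], 1]
    - [[0, 0, 11], [0, 0, 0], 1]
    - [[0, 0, 12], [0, 0, 0], 1]
    - [[0, 0, 13], [0, 0, 0], 1]

```text
clock: 1.95
tool_pos: [0.6485, 0.1099, 0.2036]
eef_rot: [0.707, 0.707, 0.0, 0.001]
contact_force: [0.1, -0.4, 3.5]
opening: 0.004
finger_force: 1.4
```

>>> carry_out:
  rows:
    - [[0, 0, 0.7], [0, 0, 0], 1]
    - [[0, 0, 1.4], [0, 0, 0], 1]
    - [[0, 0, 2.1], [0, 0, 0], 1]
    - [[0, 0, 2.8], [0, 0, 0], 1]
    - [[0, 0, 3.4], [0, 0, 0], 1]
    - [[0, 0, 3.8], [0, 0, 0], 1]
    - [[0, 0, 4.1], [0, 0, 0], 1]
    - [[0, 0, 4.3], [0, 0, 0], 1]

```text
clock: 2.75
tool_pos: [0.6479, 0.1099, 0.1605]
eef_rot: [0.707, 0.707, -0.0, -0.0]
contact_force: [-0.4, -1.8, 2.6]
opening: 0.004
finger_force: 1.1
```

>>> carry_out:
  rows:
    - [[0, 0, 0.2], [0, 0, 0], 1]
    - [[0, 0, 0.4], [0, 0, 0], 1]
    - [[0, 0, 0.6], [0, 0, 0], 1]
    - [[0, 0, 0.6], [0, 0, 0], 1]
    - [[0, 0, 0.6], [0, 0, 0], 1]

```text
clock: 3.25
tool_pos: [0.648, 0.11, 0.1584]
eef_rot: [0.707, 0.707, 0.0, 0.001]
contact_force: [-8.0, -3.7, 22.8]
opening: 0.004
finger_force: 11.5
```

>>> carry_out:
  rows:
    - [[0, 0, -4], [0, 0, 0], 0.55]
    - [[0, 0, -9], [0, 0, 0], 0.55]
    - [[-4, -2, -12], [0, 0, 0], 0.55]
    - [[-9, -4, -13], [0, 0, 0], 0.55]
    - [[-14, -6, -13], [0, 0, 0], 0.55]
    - [[-19, -8, -13], [0, 0, 0], 0.55]
    - [[-24, -10, -13], [0, 0, 0], 0.55]
    - [[-29, -12, -13], [0, 0, 0], 0.55]
    - [[-34, -13, -13], [0, 0, 0], 0.55]
    - [[-39, -13, -13], [0, 0, 0], 0.55]
    - [[-43, -13, -13], [0, 0, 0], 0.55]
    - [[-43, -13, -13], [0, 0, 0], 0.55]

```text
clock: 4.45
tool_pos: [0.516, -0.3269, 0.2843]
eef_rot: [0.71, 0.704, -0.001, 0.001]
contact_force: [-1.1, 0.4, -0.5]
opening: 0.446
finger_force: 0.0
```

Run:
```python
from h import *
b,w,a=snap('side','side2'),snap('wrist','wrist2'),snap('scene','scene2')
i=np.hstack([w['image'][0:300,:],cv2.resize(b['image'][130:270,255:375],(240,300),interpolation=2)])
j=np.hstack([cv2.resize(a['image'][195:320,215:365],(360,300),interpolation=2),cv2.resize(a['image'][150:220,170:260],(386,300),interpolation=2),np.zeros((300,54,3),np.uint8)])
cv2.imwrite('pics/m2.png',np.vstack([i,j])[:,:,::-1])
```

```text
(no output)
```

View pics/m2.png

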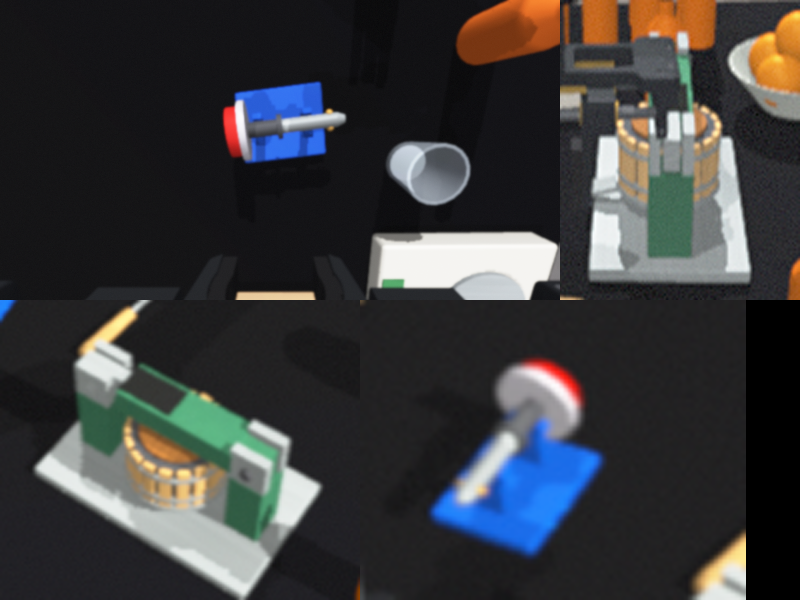

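Beam is down (the tongue sits between the cheeks). In the wrist view the pin runs from the red button (232,132) to the nose (345,118), with the collar near (281,126).

Run:
```python
from h import *
w,a,b=load('wrist2'),load('scene2'),load('side2')
print(np.round(w['pose'],3).tolist())
im=w['image']; h=cv2.cvtColor(im,cv2.COLOR_RGB2HSV)
# silver shank columns 286..335: midline
for u in (258,266,272,290,300,310,320):
    col=im[100:150,u].astype(int); g=(col.max(1)-col.min(1)<30)&(col.max(1)>45); v=np.where(g)[0]+100
    print(u,v.min(),v.max(),np.round(plane(w,u,(v.min()+v.max())/2,.06),4)[:2])
for p in((345,118.5),(281,126),(250,130)): print(np.round(plane(w,*p,.06),4))
m=cv2.inRange(h,(105,120,60),(125,255,255)); c=max(cv2.findContours(m,0,2)[0],key=cv2.contourArea)
for p in cv2.approxPolyDP(cv2.convexHull(c),3,True)[:,0]: print('blue',p,np.round(plane(w,*p,.012),4)[:2])
print(tri((w,345,118.5),(b,298,310.3)),tri((w,281,126),(b,256,314.5)),tri((w,249,130),(b,235,315.75)))
```

```text
[[1.0, 0.007, 0.003, 0.516], [-0.007, 0.948, 0.318, -0.244], [-0.001, -0.318, 0.948, 0.429], [0.0, 0.0, 0.0, 1.0]]
258 122 135 [ 0.496  -0.2659]
266 122 134 [ 0.5053 -0.2655]
272 121 133 [ 0.5123 -0.2644]
290 119 130 [ 0.5331 -0.2618]
300 117 129 [ 0.5446 -0.2602]
310 116 128 [ 0.5561 -0.2592]
320 115 127 [ 0.5675 -0.2581]
[ 0.5961 -0.2556  0.06  ]
[ 0.5227 -0.2633  0.06  ]
[ 0.4867 -0.2676  0.06  ]
blue [323 111] [ 0.5776 -0.2476]
blue [250 122] [ 0.4832 -0.2605]
blue [234 100] [ 0.4637 -0.2335]
blue [234  93] [ 0.4642 -0.2251]
blue [319  81] [ 0.5711 -0.2119]
(array([ 0.5958122 , -0.25550196,  0.06227112]), np.float64(0.0004571280651569068)) (array([ 0.52197955, -0.26326346,  0.06210624]), np.float64(0.0013460757167633296)) (array([ 0.48523021, -0.26730384,  0.06399368]), np.float64(0.0013269928827125568))
```

>>> carry_out:
  rows:
    - [[1, -1, 3], [0, 0, -3], 0.52]
    - [[3, -3, 7], [0, 0, -6.3], 0.52]
    - [[5.1, -4.3, 11], [0, 0, -6.3], 0.52]
    - [[5.1, -4.3, 14], [0, 0, -6.3], 0.52]
    - [[5.1, -4.3, 16], [0, 0, -6.3], 0.52]
    - [[5.1, -4.3, 16.4], [0, 0, -6.3], 0.52]
    - [[5.1, -4.3, 16.4], [0, 0, -6.3], 0.52]
    - [[5.1, -4.3, 16.4], [0, 0, -6.3], 0.52]

```text
clock: 5.4
tool_pos: [0.4763, -0.2682, 0.1219]
eef_rot: [0.667, 0.745, 0.001, 0.001]
contact_force: [-0.1, 0.6, -0.1]
opening: 0.481
finger_force: 0.0
```

Run:
```python
from h import *
w,b=snap('wrist','wrist3'),snap('side','side3')
s=r.get_state(); print(s['tool_pos'],s['eef_rot'],s['opening'])
cv2.imwrite('pics/m3.png',np.hstack([cv2.resize(w['image'],(400,300)),cv2.resize(b['image'][260:360,190:320],(390,300),interpolation=2)])[:,:,::-1])
```

```text
[ 0.47603403 -0.26890441  0.12197862] [6.67019660e-01 7.45039059e-01 5.33361467e-04 1.13531146e-03] 0.48404299405071555
```

View pics/m3.png

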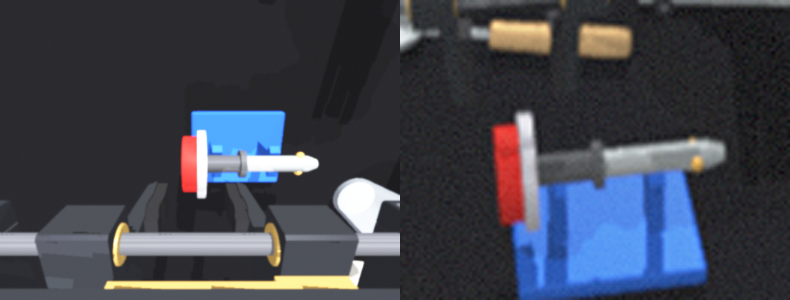

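The fingertips (160,185) and (228,185) straddle the flange and button, and the pin lies level in the image, so the yaw is aligned. Descending.

>>> carry_out:
  rows:
    - [[0, -0.1, 2], [0, 0, 0], 0.52]
    - [[0, -0.1, 3.5], [0, 0, 0], 0.52]
    - [[0, -0.1, 4.4], [0, 0, 0], 0.52]
    - [[0, -0.1, 4.9], [0, 0, 0], 0.52]
    - [[0, -0.1, 4.9], [0, 0, 0], 0.52]
    - [[0, -0.1, 4.9], [0, 0, 0], 0.52]

```text
clock: 6.1
tool_pos: [0.4744, -0.2693, 0.0722]
eef_rot: [0.667, 0.745, 0.0, 0.0]
contact_force: [-0.4, 0.9, -0.9]
opening: 0.486
finger_force: 0.0
```

>>> carry_out:
  rows:
    - [[0, 0, 0], [0, 0, 0], 1]
    - [[0, 0, 0], [0, 0, 0], 1]
    - [[0, 0, 0], [0, 0, 0], 1]
    - [[0, 0, 0], [0, 0, 0], 1]
    - [[0, 0, 0], [0, 0, 0], 1]
    - [[0, 0, 0], [0, 0, 0], 1]
    - [[0, 0, 0], [0, 0, 0], 1]
    - [[0, 0, 0], [0, 0, 0], 1]
  newtons: 45

```text
clock: 6.9
tool_pos: [0.4745, -0.2691, 0.0719]
eef_rot: [0.667, 0.745, 0.0, 0.0]
contact_force: [1.7, -0.2, 0.5]
opening: 0.171
finger_force: 45.0
```

>>> carry_out:
  rows:
    - [[0, 0, -1.5], [0, 0, 0], 1]
    - [[0, 0, -4], [0, 0, 0], 1]
    - [[0, 0, -8], [0, 0, 0], 1]
    - [[1, 0, -12], [0, 0, 0], 1]
    - [[4, 0.3, -15.5], [0, 0, 3], 1]
    - [[8, 0.6, -18], [0, 0, 6], 1]
    - [[12, 1, -18], [0, 0, 9], 1]
    - [[16, 1.4, -18], [0, 0, 9.5], 1]
    - [[19, 1.7, -18], [0, 0, 9.5], 1]
    - [[20.8, 1.9, -18], [0, 0, 9.5], 1]
    - [[20.8, 1.9, -18], [0, 0, 9.5], 1]
    - [[20.8, 1.9, -18], [0, 0, 9.5], 1]

```text
clock: 8.1
tool_pos: [0.4692, -0.0609, 0.2513]
eef_rot: [0.727, 0.687, -0.001, -0.0]
contact_force: [0.1, -1.1, -1.5]
opening: 0.17
finger_force: 45.0
```

Run:
```python
from h import *
w,b,a=snap('wrist','wrist4'),snap('side','side4'),snap('scene','scene4')
s=r.get_state(); print(s['tool_pos'],s['eef_rot'],s['opening'],s['finger_force'])
cv2.imwrite('pics/m4.png',np.vstack([np.hstack([w['image'][0:330,160:560]]*1+[cv2.resize(b['image'][60:225,190:390],(400,330),interpolation=2)]),np.hstack([cv2.resize(w['image'][50:140,420:560],(400,257),interpolation=2),cv2.resize(a['image'][170:290,200:387],(400,257),interpolation=2)])])[:,:,::-1])
```

```text
[ 0.46960852 -0.06194407  0.25145581] [ 7.27500203e-01  6.86107151e-01 -6.55340203e-04 -4.72461011e-05] 0.16954421188770075 44.98418469680473
```

View pics/m4.png

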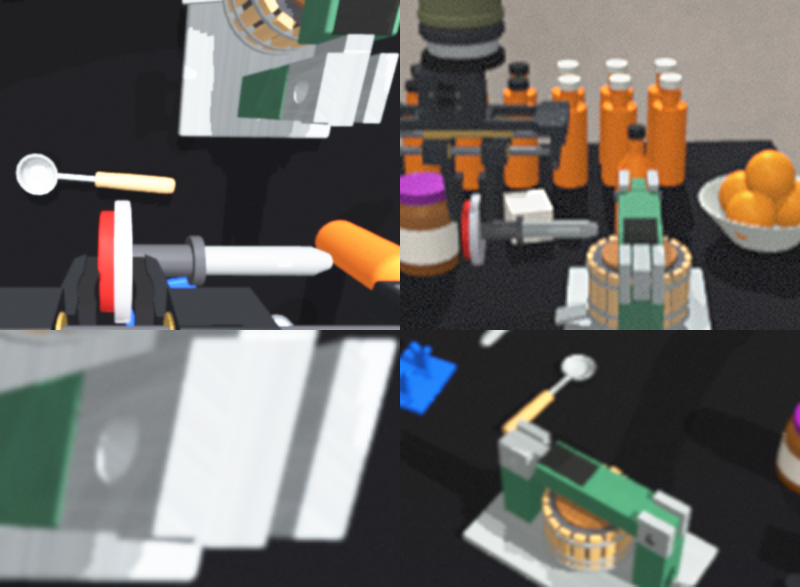

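The wrist view shows the hole mouth at about (461,91), the front cheek's top front edge from (474,122) to (488,51), the pin nose at (490,262) and the collar at (357,260).

Run:
```python
from h import *
w,b,a=load('wrist4'),load('side4'),load('scene4')
n=plane(w,474.3,121.8,.164); f=plane(w,488.3,51,.164); print(n,f,f-n,'len',np.linalg.norm(f-n),'yaw',-np.arctan2((f-n)[0],(f-n)[1]))
for z in(.138,.14,.142): print('hole',plane(w,461.3,91.2,z))
nose=tri((w,490,262),(b,288.5,174.5)); col=tri((w,357,260),(b,235.5,174.5)); print(nose,col); d=nose[0]-col[0]; print(d,np.linalg.norm(d),np.arctan2(d[1],d[0]),d[2]/d[0])
# shank midline in wrist
im=w['image'].astype(int)
for u in range(375,481,15):
    c=im[225:290,u]; g=np.where(c.max(1)>95)[0]+225; print(u,g.min(),g.max(),end=' ; ')
im=b['image'].astype(int)
for u in range(230,290,8):
    c=im[160:190,u]; print(u,c.max(1).tolist())
```

```text
[0.61612189 0.00435225 0.164     ] [0.61871282 0.05026402 0.164     ] [0.00259093 0.04591177 0.        ] len 0.04598482073482373 yaw -0.05637305480488389
hole [0.61854944 0.02625013 0.138     ]
hole [0.61742599 0.02620725 0.14      ]
hole [0.61630254 0.02616436 0.142     ]
(array([ 0.58862553, -0.06720308,  0.24062455]), np.float64(0.000879036620063751)) (array([ 0.49947928, -0.06121097,  0.2433738 ]), np.float64(0.027901507880055482))
[ 0.08914626 -0.0059921  -0.00274925] 0.08938970320429236 -0.06711557177347423 -0.030839816174811747
375 245 274 ; 390 246 274 ; 405 246 274 ; 420 246 275 ; 435 246 274 ; 450 246 275 ; 465 246 275 ; 480 228 272 ; 230 [90, 66, 57, 55, 50, 57, 61, 57, 64, 67, 67, 83, 94, 97, 96, 95, 99, 102, 98, 106, 121, 125, 126, 123, 126, 125, 122, 126, 129, 132]
238 [46, 51, 49, 51, 52, 46, 48, 40, 45, 59, 84, 92, 79, 75, 87, 88, 81, 77, 67, 55, 49, 43, 46, 51, 46, 45, 49, 47, 43, 51]
246 [248, 247, 247, 248, 249, 250, 239, 207, 195, 183, 140, 97, 76, 86, 88, 89, 79, 73, 85, 131, 157, 117, 62, 36, 38, 34, 36, 40, 33, 36]
254 [247, 246, 247, 247, 248, 246, 211, 187, 192, 192, 193, 185, 152, 138, 140, 136, 134, 125, 143, 169, 154, 89, 37, 34, 34, 43, 33, 32, 39, 43]
262 [250, 248, 248, 248, 248, 220, 194, 196, 193, 190, 190, 179, 156, 140, 140, 139, 128, 131, 144, 140, 96, 47, 35, 43, 28, 28, 31, 44, 33, 35]
270 [46, 36, 36, 27, 38, 38, 32, 41, 38, 71, 153, 180, 158, 151, 163, 154, 142, 126, 101, 60, 29, 43, 31, 39, 41, 46, 44, 49, 47, 50]
278 [33, 36, 41, 37, 34, 33, 42, 35, 32, 80, 151, 177, 152, 153, 165, 159, 148, 131, 100, 62, 30, 29, 34, 38, 41, 48, 41, 50, 50, 49]
286 [44, 49, 48, 44, 54, 53, 46, 51, 40, 47, 70, 126, 157, 150, 139, 139, 136, 110, 72, 47, 40, 76, 158, 243, 255, 239, 217, 219, 201, 181]
```

Run:
```python
from h import *
w,b=load('wrist4'),load('side4')
s=r.get_state(); t=s['tool_pos']; d=np.array([np.cos(.0585),-np.sin(.0585),0]); nrm=np.array([-d[1],d[0],0])
def vp(sn,u,v,off=0):
    o,e=ray(sn,u,v); return o+e*((t+off*nrm-o)@nrm)/(e@nrm)
for off in(-.002,0): print('side',[np.round([(vp(b,u,v,off)-t)@d,vp(b,u,v,off)[2]],4).tolist() for u,v in((250,174.3),(262,174.3),(270,174.3),(278,174.3),(288.5,174.5))])
for z in(.237,.240,.243):
    print(z,[np.round([(plane(w,u,v,z)-t)@d,(plane(w,u,v,z)-t)@nrm],4).tolist() for u,v in((357,260),(390,260),(465,260.5),(490,261))])
```

```text
side [[0.0446, 0.2422], [0.0677, 0.2423], [0.0832, 0.2424], [0.0986, 0.2425], [0.1188, 0.2421]]
side [[0.0444, 0.2413], [0.0676, 0.2414], [0.0831, 0.2414], [0.0985, 0.2415], [0.1188, 0.2412]]
0.237 [[0.0458, 0.0007], [0.0648, 0.0008], [0.1079, 0.0007], [0.1223, 0.0005]]
0.24 [[0.0449, 0.0023], [0.0636, 0.0023], [0.1059, 0.0022], [0.12, 0.002]]
0.243 [[0.0441, 0.0038], [0.0623, 0.0039], [0.1038, 0.0038], [0.1177, 0.0036]]
```

>>> carry_out:
  rows:
    - [[3, 0, 1], [0, 0, 0], 1]
    - [[6, 0, 4], [0, 0, 0], 1]
    - [[9, -0.1, 7], [0, 0, 0], 1]
    - [[9.3, -0.1, 9.5], [0, 0, 0], 1]
    - [[9.3, -0.1, 10.1], [0, 0, 0], 1]
    - [[9.3, -0.1, 10.1], [0, 0, 0], 1]
    - [[9.3, -0.1, 10.1], [0, 0, 0], 1]

```text
clock: 8.95
tool_pos: [0.475, 0.0312, 0.1516]
eef_rot: [0.727, 0.686, 0.0, 0.001]
contact_force: [-0.3, 0.5, -2.0]
opening: 0.172
finger_force: 45.0
```

Run:
```python
from h import *
w,b,a=snap('wrist','wrist5'),snap('side','side5'),snap('scene','scene5')
s=r.get_state(); print(s['tool_pos'],s['eef_rot'],s['opening'],s['contact_force'])
cv2.imwrite('pics/m5.png',np.vstack([np.hstack([w['image'][100:330,280:560],cv2.resize(b['image'][150:230,220:350],(374,230),interpolation=2)]),np.hstack([cv2.resize(w['image'][190:300,440:560],(327,300),interpolation=2),cv2.resize(a['image'][160:280,200:331],(327,300),interpolation=2)])])[:,:,::-1] if 0 else np.hstack([cv2.resize(w['image'][130:290,400:560],(400,400),interpolation=2),cv2.resize(b['image'][150:230,250:330],(400,400),interpolation=2)])[:,:,::-1])
```

```text
[0.47512208 0.03179879 0.15185601] [0.72719414 0.68643073 0.00090161 0.00084515] 0.17282722337033704 [ 0.07654324 -0.32209062 -1.62811509]
```

View pics/m5.png

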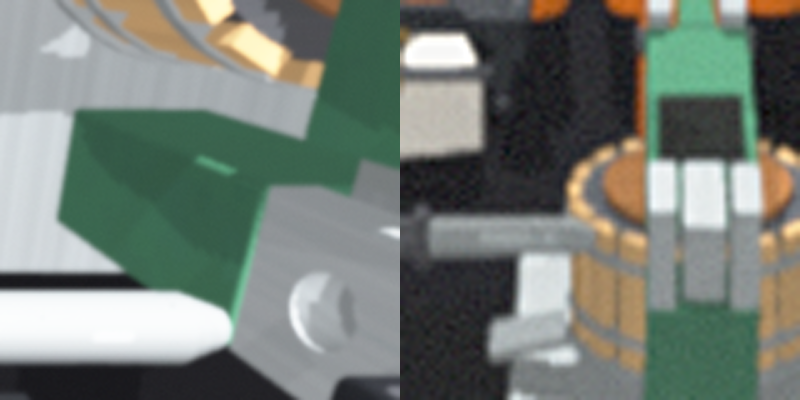

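Run:
```python
from h import *
w,b=load('wrist5'),load('side5')
t=r.get_state()['tool_pos']; d=np.array([np.cos(.0585),-np.sin(.0585),0]); nrm=np.array([-d[1],d[0],0])
H=np.array([.6174,.0265,.14]); L=(H-t)@d; print('L',L)
o,e=ray(w,529.2,254.8); h=o+e*((H-o)@d)/(e@d); print('hole seen wrist: lat,z',(h-t)@nrm,h[2],h)
for z in(.1405,.1415,.1425): print('pin lat',[np.round(((plane(w,u,v,z)-t)@d,(plane(w,u,v,z)-t)@nrm),4).tolist() for u,v in((420,260.8),(460,260.8),(492.8,261.2))])
def vp(u,v,off=.003):
    o,e=ray(b,u,v); return o+e*((t+off*nrm-o)@nrm)/(e@nrm)
print('pin side z',[np.round(((vp(u,v)-t)@d,vp(u,v)[2]),4).tolist() for u,v in((262,196.8),(275,196.8),(285,197))])
# side: front cheek near-face corners top (z=.164) & bottom (.116) predicted from H
for z in(.164,.116):
    for dx in (0,.012): print(np.round(proj(b,np.array([*(H-nrm*.0225+d*dx)[:2],z])),1))
```

```text
L 0.1423443343689122
hole seen wrist: lat,z 0.0034768606596571375 0.1398122693538356 [0.6174262  0.02694731 0.13981227]
pin lat [[0.081, 0.0], [0.1036, 0.0001], [0.1222, -0.0002]]
pin lat [[0.0805, 0.0006], [0.1029, 0.0006], [0.1214, 0.0003]]
pin lat [[0.0799, 0.0011], [0.1023, 0.0011], [0.1206, 0.0008]]
pin side z [[0.0602, 0.1408], [0.0886, 0.141], [0.1104, 0.1406]]
[299.9 192.3]
[305.5 192.3]
[299.6 212. ]
[305.2 212. ]
```

>>> carry_out:
  rows:
    - [[0.25, 0, 0.12], [0, 0, 0], 1]
    - [[0.25, 1, 0.12], [0, 0, 0], 1]
    - [[0.25, 1.8, 0.12], [0, 0, 0], 1]
    - [[0.25, 2.2, 0.12], [0, 0, 0], 1]
    - [[0.25, 2.6, 0.12], [0, 0, 0], 1]
    - [[0.25, 3.0, 0.12], [0, 0, 0], 1]
    - [[0.25, 3.0, 0.12], [0, 0, 0], 1]

```text
clock: 9.8
tool_pos: [0.505, 0.0334, 0.1495]
eef_rot: [0.727, 0.687, 0.0, 0.0]
contact_force: [-0.2, -0.3, -2.4]
opening: 0.172
finger_force: 45.0
```

No contact force so far. Going on in small steps.

>>> carry_out:
  rows:
    - [[0, 0.3, 0], [0, 0, 0], 1]
    - [[0, 0.6, 0], [0, 0, 0], 1]
    - [[0, 0.9, 0], [0, 0, 0], 1]
    - [[0, 1.2, 0], [0, 0, 0], 1]
    - [[0, 1.2, 0], [0, 0, 0], 1]

```text
clock: 10.3
tool_pos: [0.5175, 0.0327, 0.1497]
eef_rot: [0.727, 0.687, 0.001, 0.001]
contact_force: [0.7, -0.7, -1.0]
opening: 0.171
finger_force: 45.0
```

>>> carry_out:
  rows:
    - [[0, 0.4, 0], [0, 0, 0], 1]
    - [[0, 0.8, 0], [0, 0, 0], 1]
    - [[0, 1.2, 0], [0, 0, 0], 1]
    - [[0, 1.6, 0], [0, 0, 0], 1]
    - [[0, 2.0, 0], [0, 0, 0], 1]
    - [[0, 2.0, 0], [0, 0, 0], 1]

```text
clock: 10.9
tool_pos: [0.5374, 0.0316, 0.1496]
eef_rot: [0.727, 0.687, 0.001, 0.001]
contact_force: [0.6, -0.7, -0.9]
opening: 0.171
finger_force: 45.0
```

>>> carry_out:
  rows:
    - [[0, 0.4, 0], [0, 0, 0], 1]
    - [[0, 0.8, 0], [0, 0, 0], 1]
    - [[0, 1.2, 0], [0, 0, 0], 1]
    - [[0, 1.6, 0], [0, 0, 0], 1]
    - [[0, 2.0, 0], [0, 0, 0], 1]
    - [[0, 2.4, 0], [0, 0, 0], 1]
    - [[0, 2.7, 0], [0, 0, 0], 1]
    - [[0, 2.7, 0], [0, 0, 0], 1]

```text
clock: 11.7
tool_pos: [0.5639, 0.03, 0.1498]
eef_rot: [0.727, 0.687, 0.0, 0.0]
contact_force: [-4.2, -1.0, 5.9]
opening: 0.169
finger_force: 45.1
```

>>> carry_out:
  rows:
    - [[0, 0, -0.07], [0, 0, 0], 1]
    - [[0, 0.2, -0.07], [0, 0, 0], 1]
    - [[0, 0.3, -0.07], [0, 0, 0], 1]
    - [[0, 0.4, -0.07], [0, 0, 0], 1]
    - [[0, 0.4, -0.07], [0, 0, 0], 1]

```text
clock: 12.2
tool_pos: [0.5672, 0.0298, 0.1502]
eef_rot: [0.727, 0.687, -0.0, -0.0]
contact_force: [-3.5, -1.2, 5.8]
opening: 0.169
finger_force: 45.1
```

>>> carry_out:
  rows:
    - [[0, 0.1, 0], [0, 0, 0], 1]
    - [[0, 0.2, 0], [0, 0, 0], 1]
    - [[0, 0.3, 0], [0, 0, 0], 1]
    - [[0, 0.4, 0], [0, 0, 0], 1]
    - [[0, 0.4, 0], [0, 0, 0], 1]

```text
clock: 12.7
tool_pos: [0.5701, 0.0297, 0.1503]
eef_rot: [0.727, 0.687, -0.001, -0.001]
contact_force: [-6.3, -0.1, 6.7]
opening: 0.173
finger_force: 45.1
```

Run:
```python
from h import *
w,b,a=snap('wrist','wrist6'),snap('side','side6'),snap('scene','scene6')
cv2.imwrite('pics/m6.png',np.hstack([cv2.resize(w['image'][130:330,250:450],(400,400),interpolation=2),cv2.resize(b['image'][150:230,250:330],(400,400),interpolation=2)])[:,:,::-1])
```

```text
(no output)
```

View pics/m6.png

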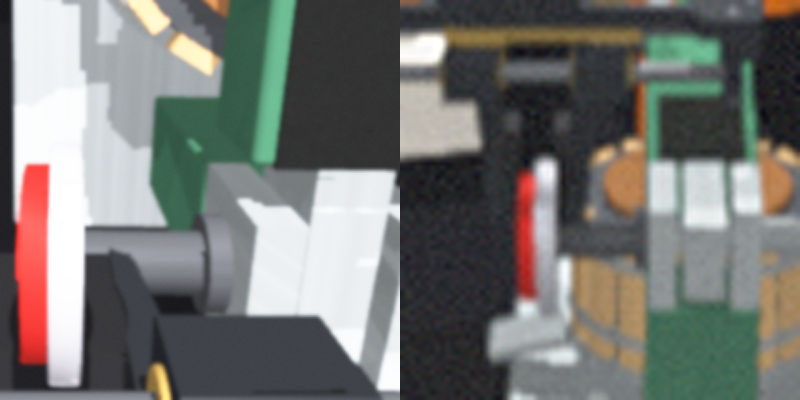

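The collar is now at or very near the front cheek (wrist crop (220,262)). I'll press on a little further to confirm.

>>> carry_out:
  rows:
    - [[0, 0.1, 0], [0, 0, 0], 1]
    - [[0, 0.2, 0], [0, 0, 0], 1]
    - [[0, 0.3, 0], [0, 0, 0], 1]
    - [[0, 0.3, 0], [0, 0, 0], 1]

```text
clock: 13.25
tool_pos: [0.5701, 0.0296, 0.1502]
eef_rot: [0.726, 0.687, -0.003, -0.003]
contact_force: [-11.6, -0.6, 12.8]
opening: 0.168
finger_force: 45.2
```

>>> carry_out:
  rows:
    - [[0, -0.2, -0.1], [0, 0, 0], 1]
    - [[0, -0.2, -0.1], [0, 0, 0], 1]
    - [[0, -0.2, -0.1], [0, 0, 0], 0.5]
    - [[0, -0.2, -0.1], [0, 0, 0], 0.5]
    - [[0, -0.2, -0.1], [0, 0, 0], 0.5]
    - [[0, -0.2, -0.1], [0, 0, 0], 0.5]
    - [[0, -0.2, -0.1], [0, 0, 0], 0.5]
    - [[0, -0.2, -0.1], [0, 0, 0], 0.5]

```text
clock: 14.05
tool_pos: [0.573, 0.0298, 0.1513]
eef_rot: [0.727, 0.687, 0.001, 0.0]
contact_force: [-0.0, 0.2, -0.5]
opening: 0.501
finger_force: 0.0
```

>>> carry_out:
  rows:
    - [[0, 0, -3], [0, 0, 0], 0.5]
    - [[0, 0, -7], [0, 0, 0], 0.5]
    - [[0, 0, -9], [0, 0, 8], 0.5]
    - [[0, 0.5, -9], [0, 0, 16], 0.5]
    - [[0, 1, -9], [0, 0, 24], 0.5]
    - [[0, 1.5, -9], [0, 0, 32], 0.5]
    - [[0, 2.1, -9], [0, 0, 40], 0.5]
    - [[0, 2.1, -9], [0, 0, 48], 0.5]
    - [[0, 2.1, -9], [0, 0, 56], 0.5]
    - [[0, 2.1, -9], [0, 0, 64], 0.5]
    - [[0, 2.1, -9], [0, 0, 72], 0.5]
    - [[0, 2.1, -9], [0, 0, 80], 0.5]

```text
clock: 15.25
tool_pos: [0.5935, 0.0287, 0.2413]
eef_rot: [0.998, 0.057, 0.0, -0.0]
contact_force: [0.6, -0.3, -0.1]
opening: 0.499
finger_force: 0.0
```

>>> carry_out:
  rows:
    - [[0, 0, 0], [0, 0, 5], 0.5]
    - [[0, 0, 0], [0, 0, 10], 0.5]
    - [[0, 0, 0], [0, 0, 10], 0.5]
    - [[0, 0, 0], [0, 0, 10], 0.5]

```text
clock: 15.65
tool_pos: [0.5933, 0.0287, 0.2412]
eef_rot: [1.0, -0.027, 0.0, -0.0]
contact_force: [0.1, 0.9, 0.7]
opening: 0.5
finger_force: 0.0
```

Run:
```python
from h import *
w,b,a=snap('wrist','wrist7'),snap('side','side7'),snap('scene','scene7')
s=r.get_state(); print(s['tool_pos'],s['eef_rot'],s['opening'],s['q'])
cv2.imwrite('pics/m7.png',np.hstack([w['image'][:400,:][:,80:480],cv2.resize(b['image'][150:230,250:330],(400,400),interpolation=2)])[:,:,::-1])
```

```text
[0.59329949 0.02852393 0.24128275] [ 9.99625672e-01 -2.73583921e-02  1.32796153e-04 -1.26773655e-04] 0.49880312998815146 [-0.29369509  0.65949214  0.29483908  1.675843   -0.24135004  0.8418372
 -1.52120293]
```

View pics/m7.png

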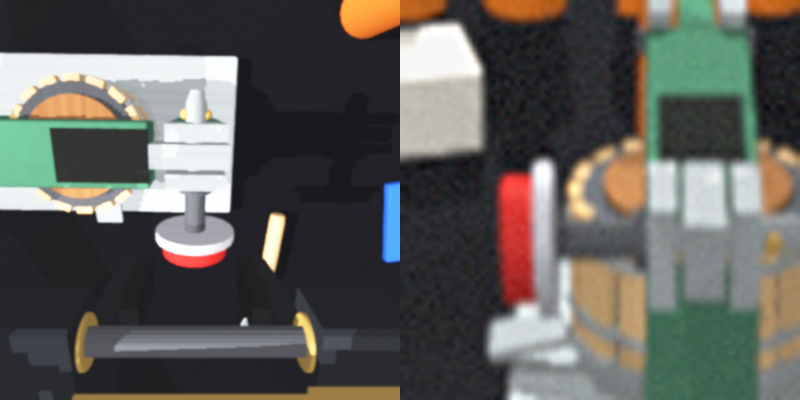

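Locked: the brass balls stand behind the far cheek (186,113 and 209,113), the collar is on the front cheek and the button is out. The neck lies on the gripper's centre line, so I'm descending to it.

>>> carry_out:
  rows:
    - [[0.1, 0, 3], [0, 0, 0], 0.5]
    - [[0.1, 0, 6], [0, 0, 0], 0.5]
    - [[0.1, 0, 8], [0, 0, 0], 0.5]
    - [[0.1, 0, 9.5], [0, 0, 0], 0.5]
    - [[0.1, 0, 10.5], [0, 0, 0], 0.5]
    - [[0.1, 0, 11.3], [0, 0, 0], 0.5]
    - [[0.1, 0, 11.3], [0, 0, 0], 0.5]
    - [[0.1, 0, 11.3], [0, 0, 0], 0.5]
  newtons: 30

```text
clock: 16.6
tool_pos: [0.5947, 0.0284, 0.1287]
eef_rot: [1.0, -0.028, 0.0, -0.0]
contact_force: [-0.1, -0.2, 1.0]
opening: 0.497
finger_force: 0.0
```

>>> carry_out:
  rows:
    - [[0, 0, 0], [0, 0, 0], 0.7]
    - [[0, 0, 0], [0, 0, 0], 1]
    - [[0, 0, 0], [0, 0, 0], 1]
    - [[0, 0, 0], [0, 0, 0], 1]
    - [[0, 0, 0], [0, 0, 0], 1]
    - [[0, 0, 0], [0, 0, 0], 1]
  newtons: 30

```text
clock: 17.2
tool_pos: [0.5944, 0.0286, 0.1285]
eef_rot: [1.0, -0.028, 0.0, -0.0]
contact_force: [-0.3, 1.4, 1.6]
opening: 0.194
finger_force: 30.0
```

>>> carry_out:
  rows:
    - [[-0.2, 0, 0], [0, 0, 0], 1]
    - [[-0.4, 0, 0], [0, 0, 0], 1]
    - [[-0.5, 0, 0], [0, 0, 0], 1]
    - [[-0.6, 0, 0], [0, 0, 0], 1]
    - [[-0.7, 0, 0], [0, 0, 0], 1]
    - [[-0.7, 0, 0], [0, 0, 0], 1]

```text
clock: 17.8
tool_pos: [0.5909, 0.0287, 0.129]
eef_rot: [1.0, -0.028, 0.004, 0.0]
contact_force: [7.4, -0.5, -2.4]
opening: 0.196
finger_force: 30.0
```

Bearing at 7.4 N after 3.5 mm of play; pulling a bit more and holding, then easing off.

>>> carry_out:
  rows:
    - [[-0.1, 0, 0], [0, 0, 0], 1]
    - [[-0.2, 0, 0], [0, 0, 0], 1]
    - [[-0.2, 0, 0], [0, 0, 0], 1]
    - [[-0.2, 0, 0], [0, 0, 0], 1]
    - [[-0.2, 0, 0], [0, 0, 0], 1]

```text
clock: 18.3
tool_pos: [0.5908, 0.0287, 0.1294]
eef_rot: [1.0, -0.028, 0.006, 0.0]
contact_force: [10.7, 0.6, -1.7]
opening: 0.194
finger_force: 30.0
```

>>> carry_out:
  rows:
    - [[0.2, 0, 0], [0, 0, 0], 1]
    - [[0.5, 0, 0], [0, 0, 0], 1]
    - [[0.7, 0, 0], [0, 0, 0], 1]
    - [[0.7, 0, 0], [0, 0, 0], 1]
    - [[0.7, 0, 0], [0, 0, 0], 0.5]
    - [[0.7, 0, 0], [0, 0, 0], 0.5]
    - [[0.7, 0, 0], [0, 0, 0], 0.5]
    - [[0.7, 0, 0], [0, 0, 0], 0.5]
    - [[0.7, 0, 0], [0, 0, 0], 0.5]

```text
clock: 19.2
tool_pos: [0.5921, 0.0285, 0.1281]
eef_rot: [1.0, -0.028, -0.0, 0.0]
contact_force: [-0.4, -0.1, -0.3]
opening: 0.499
finger_force: 0.0
```

>>> carry_out:
  rows:
    - [[0.1, 0, -2], [0, 0, 0], 0.5]
    - [[0.1, 0, -5], [0, 0, 0], 0.5]
    - [[0.1, 0, -9], [0, 0, 0], 0.5]
    - [[0.1, 0, -13], [0, 0, 0], 0.5]
    - [[0.1, 0, -15], [0, 0, 0], 0.5]
    - [[0.1, 0, -15], [0, 0, 0], 0.5]
    - [[0.1, 0, -15], [0, 0, 0], 0.5]
    - [[0.1, 0, -15], [0, 0, 0], 0.5]

```text
clock: 20.0
tool_pos: [0.5922, 0.0287, 0.2766]
eef_rot: [1.0, -0.028, -0.002, 0.0]
contact_force: [0.5, 0.3, 0.7]
opening: 0.502
finger_force: 0.0
```

Run:
```python
from h import *
w,b=snap('wrist','wrist8'),snap('side','side8')
cv2.imwrite('pics/m8.png',np.hstack([w['image'][:400,:][:,80:480],cv2.resize(b['image'][150:230,250:330],(400,400),interpolation=2)])[:,:,::-1])
```

```text
(no output)
```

View pics/m8.png

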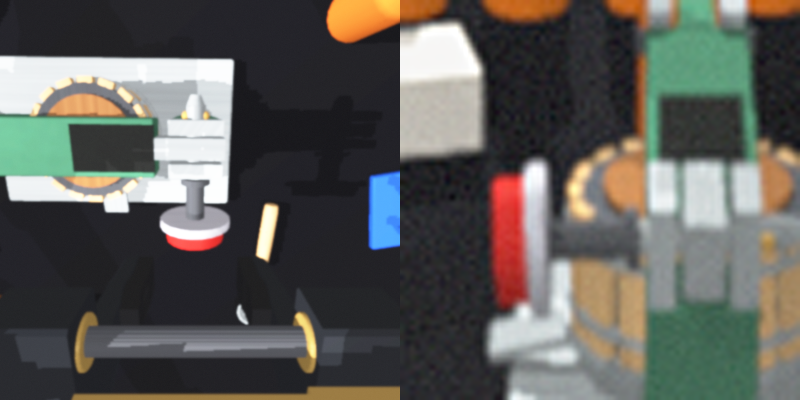

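The pin stays locked, sitting back in its 4 mm play with the balls behind the far cheek at (184,115)/(208,115) and the button out. The gripper is clear, so I'm handing in.

```bash
python3 -c "from plant import r; print(r.finish_job())"
```

```text
the job is handed in; nothing more can be done
None
```

The beam is down, the pin is through all the holes and locked with its button out, it held a 10.7 N pull-back, the gripper is clear, and the job is handed in (no verdict was returned).

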